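# Find the balance point of a loaded sample case and dock it level

### The arm

A 6-joint arm with a two-finger parallel gripper is mounted at the origin on the work surface. World frame = base frame: x ahead of the robot, y to its left, z up, the work surface at z = 0. Lengths are in mm, angles in rad, forces in N, time in s.
With the tool pointing down it reaches from about 400 to 925 mm from the base axis. Payload 12.5 kg.
Tool frame: the origin (TCP) lies midway between the tips of the shut fingers; the grasp point (between the pads) lies 19 mm behind it; z points along the fingers, y is the line along which they close (so a half turn about z gives the same grasp; the last joint's range is limited). The gripper opens to 95 mm and grips with 3 to 60 N. Pads are 20 mm wide; open, the fingers measure 119 mm over their backs; the gripper's body (75 mm by 180 mm) begins 59 mm behind the grasp point.
Start: joints at [-1.237, 0.491, 1.559, -0, 1.092, -0.106], TCP at [266.123, -565.531, 214.661] pointing down, gripper open.
Joint ranges: [-3.1, 3.1], [-0.84, 2.19], [0.05, 2.79], [-1.13, 4.28], [0.06, 2.93], [-2.69, 2.69]. Speed limits (rad/s): [2.22, 2.22, 2.79, 3.14, 3.14, 3.14].

### API

Orientations are given as [roll, pitch, yaw] about the fixed x, y, z axes, in that order (R = Rz(yaw) Ry(pitch) Rx(roll)).
In Python, from cell import env gives the robot as it stands.
- The arm moves only by the tool arm_command, never from a script. Its argument "targets" is a list of rows, each a list of 5 numbers: the shift along the tool's x, y, z in mm, then the turn about the tool's z in degrees, then the opening, from 0 (shut) to 1 (fully open). In form: [[tx, ty, tz, roll, fingers], ...]. A call has 1 to 5 rows; each row is the pose to reach, as a shift and turn from the pose commanded when the call began, along the tool's axes at that moment; what a row does not reach only later rows make up. A row lasts 1/10 s, in which the tool goes at most 50 mm and 8.59 degrees, less where a joint would pass 70% of its speed; a pose out of reach is approached as far as the arm can. A call with a gripper value outside its range is refused whole. The fingers move at their own pace and stop on an object; the grip force is fixed at half the most. Time passes only in rows, so rows that repeat a pose let the fingers close. It gives the time, the measured TCP pose, the force, the opening and the grip force at its end, in the units of the state.
- env.state(): the state, without advancing time (a new reading comes with each control period).
- env.read_camera(name): name is "side" or "top" or "wrist"; returns a dict with "frame" (400x640x3 uint8, red, green, blue), "vertical_fov" (degrees; the focal length in pixels is half the picture's height over the tangent of half this angle, whatever the lens; pixels are square), "cx", "cy" (the principal point, pixels), "world_from_camera" (4x4, takes a point from camera to world coordinates); the wrist camera has in their place "hand_eye" (4x4, takes a point from camera to tool coordinates, whose origin is the TCP and whose axes are the flange's). Camera axes: x right, y down, z forward; pixel columns grow to the right and rows downward; lengths in mm; the calibration is good to about 2 mm. A picture is of the moment at which its call begins: read the wrist's pose just before it. There is no depth.
- env.job_done(): hands the job in; it is judged then, once.
The state is a dict: "t": time; "joints": joint angles; "qvel": joint speeds; "tau": joint torques, N m; "eef_pos": TCP position; "tcp_rot": TCP orientation; "ft_force": force on the tool from outside, world axes, zero at the start; "moment": the same for the moment, N m; "opening": opening from 0.0 (shut) to 1.0 (fully open); "grip_force": force on a finger pad.
Only numpy, scipy, OpenCV 4.12 (cv2) and the standard library are available. Lean on these libraries where they do the work, as an engineer would, in place of code of your own. Each camera call takes 0.05 s, during which the arm holds its last target. There are 200 camera calls.

### The job

The sealed bar-shaped sample case in the low tray is loaded unevenly inside. Slide its carrying handle along to where the case balances (short trial lifts will tell); then, holding it only by that handle, carry it level to the raised tray and set it gently down inside, lying flat on the tray's floor, and let go. Never let the case tip more than about ten degrees, do not push on the case itself with the fingers, and leave the bottle, tube box and dish where they are.

Things in the scene. Friction and masses are not known exactly. Their poses are not given: they have to be found in the camera images.
- case: Closed aluminium bar-shaped sample case, grey end caps, 40 wide (its x) x 280 long (its y) x 36 mm high; origin at the centre of its underside. Starts in the low tray; 0.55 to 0.75 kg. Its hidden contents are fixed off centre: the balance point lies within 65 mm of mid-length, either side. Lifted off balance, it pivots on the bottom edge of the end that stays down.
- end_a (a point): Centre of the case's +y end face, 18 mm above its underside.
- end_b (a point): Centre of the case's -y end face, 18 mm above its underside.
- grip (a point): Centre of the handle's cross-bar, to be gripped there: steel, 12 x 12 mm, 66 mm long, lying across the case (along its x), 86 mm above the case's underside, on two legs (54 mm free between them, 40 mm free beneath the bar). Grip it with a finger on each long side, fingers closing along the case's y.
- pivot (a point): Pivot of the handle's legs on its sliding collar: axis along the case's x, 36 mm above the case's underside (50 mm below the cross-bar, 18 mm above the case's centre of mass). A weak spring, 0.2 N m/rad, keeps the handle upright, so under a firmly held handle a lifted case tips: hanging free, about 1 degree for each mm out of balance.
- collar (a joint): Handle position along the case: m along the case's +y from mid-length. The collar slides from -0.095 to 0.095 with about 4 N friction and stays where left, also when lifted. It starts near the -y end. The low tray's end walls hold the case back while the handle is slid.
- bail (a joint): Angle of the handle on the case at its pivot, rad: 0 upright; positive when the cross-bar leans towards the case's -y end, so with the handle held upright a positive value means that the case's +y end (end_a) hangs low by that angle.
- rest: Low fixed tray of grey plastic, 62 (x) x 302 (y) mm, in which the case starts, its y along the tray's y; origin under its centre; inner floor 10 mm up, 46 x 286 mm, with walls 8 mm thick rising 12 mm above the floor.
- dock: Raised fixed tray of white plastic with a steel floor, the place for the case: 72 (x) x 312 (y) mm on a 110 x 340 mm foot that is 12 mm high; origin under its centre on the table; inner floor 50 mm up, 52 x 292 mm, walls 10 mm thick rising 10 mm above the floor. The case lies in it along the tray's y, either way round.
- bottle: White plastic bottle, 56 mm across, 140 mm high, standing beyond the trays; origin under its centre. Leave it alone.
- tubebox: Clear divided tube box, 80 x 140 x 50 mm, standing beyond the trays; origin under its centre. Leave it alone.
- dish: Round pulp dish, 100 mm across, 40 mm high, standing beyond the trays; origin under its centre. Leave it alone.

How it is judged (in metres and radians):
On the way:
1. the case hangs level (within 5 degrees) from the held handle, its underside at least 63 mm above the table, for 0.4 s (height (world z) of case above 0.063 m and angle between case's own z axis and vertical below 0.0875 rad and contact force between the fingers and case above 1 N and contact force between case and dock below 0.1 N), for 0.4 s.
At the end, for the whole second after the job is handed in: The case lies in the raised tray: its origin within 9 mm of the tray's centre along each of the tray's axes and 46 to 54 mm above the tray's origin, within 2 degrees of level, its length within 0.08 rad of the tray's, at rest and released (x of case in the frame of dock between -0.009 and 0.009 m and y of case in the frame of dock between -0.009 and 0.009 m and z of case in the frame of dock between 0.046 and 0.054 m and angle between case's own z axis and vertical below 0.035 rad and angle between the y axis of case and the y axis of dock, either way round below 0.08 rad and linear speed of case below 0.02 m/s and contact force between the fingers and case below 0.1 N); the robot touches nothing.
It fails at once if the case tips more than 0.18 rad (10 degrees) (angle between case's own z axis and vertical above 0.18 rad).
It fails at once if the fingers press on the case's shell with more than 3 N (the handle is the only grip) (contact force between the fingers and case_c0 above 3 N).
It fails at once if the case is set down hard: more than 25 N on the raised tray (contact force between case and dock above 25 N).
It fails at once if the bottle, tube box or dish is moved more than 20 mm (distance of any of bottle, tubebox, dish from where it was at the start of the episode above 0.02 m).
It also fails if it takes over 72 s, if anything falls off the work surface, if the arm or the gripper's body presses on something with over 40 N, if the wrist force passes 120 N, or if a joint passes its speed limit or range.

## Working session

There is one attempt and no reset: what is moved stays moved. The work goes in short steps, Python scripts to look and compute and a tool call to move; the robot and the scene stay as the last step left them, time stands still between calls to the robot, and variables do not carry over. Pictures are saved under pics/ and viewed, at most 10 in all, crops included, and the job is handed in when it is done.

Besides the shell and the picture viewer there is one more tool, called as name(argument=value, ...), one argument or row to a line, values as JSON. arm_command: Moves the arm, as the interface text tells. Its arguments: {"type":"object","properties":{"targets":{"type":"array","items":{"type":"array","items":{"type":"number"}}}},"required":["targets"]}

```bash
ls; mkdir -p pics
python3 - <<'E'
from cell import env
import cv2,numpy as np
s=env.state(); print({k:np.round(v,3).tolist() for k,v in s.items()})
for n in("top","side"):
    c=env.read_camera(n); cv2.imwrite(f"pics/{n}0.png",c["frame"][:,:,::-1]); print(n,c["vertical_fov"],c["cx"],c["cy"],np.round(c["world_from_camera"],3).tolist())
E
```

```text
pics
{'t': 0.0, 'joints': [-1.237, 0.492, 1.559, -0.0, 1.092, -0.106], 'qvel': [0.0, -0.0, -0.001, 0.001, 0.002, -0.001], 'tau': [-0.003, -61.266, -25.818, 0.069, 0.048, -0.0], 'eef_pos': [266.012, -565.313, 214.079], 'tcp_rot': [-3.141, -0.0, 0.44], 'ft_force': [-0.061, -0.434, -0.762], 'moment': [0.005, -0.014, 0.001], 'grip_force': 0.0, 'opening': 0.997}
top 49.695897164798815 322.40369667718517 193.89070657235578 [[-0.021, -0.992, 0.125, 475.452], [-1.0, 0.023, 0.016, -21.59], [-0.019, -0.125, -0.992, 1235.395], [0.0, 0.0, 0.0, 1.0]]
side 43.04218089053411 315.852961685523 192.7942048330438 [[-0.883, -0.298, 0.363, 230.893], [-0.469, 0.589, -0.658, 716.962], [-0.018, -0.751, -0.66, 823.67], [0.0, 0.0, 0.0, 1.0]]
```

View pics/top0.png

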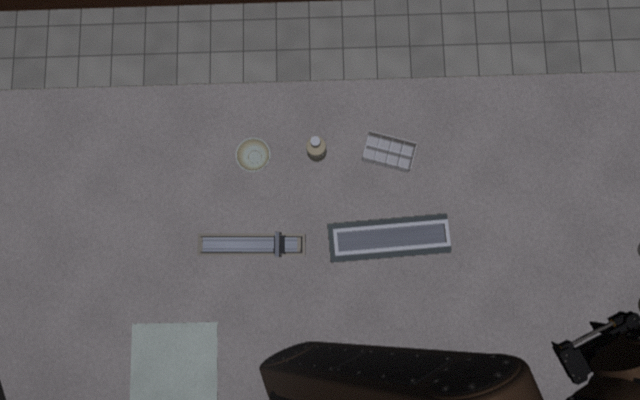

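View pics/side0.png

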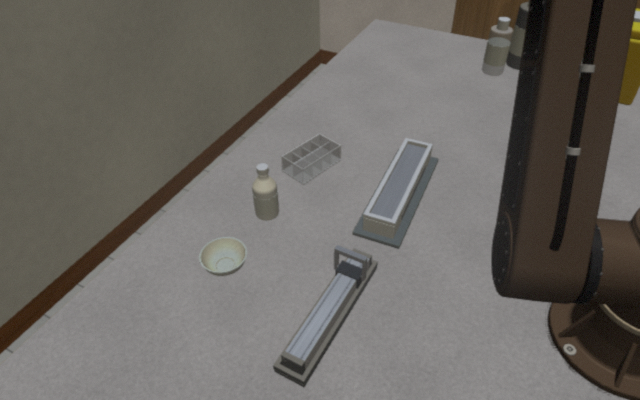

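The top view shows the case at rows 235–254, columns 200–305, with its handle near column 280. The dock is at columns 328–451, rows 214–262. The bottle, dish and tube box are above them at rows 130–172.

```bash
cat > h.py <<'E'
from cell import env
import cv2,numpy as np
def ray(c,p,z):
    f=200/np.tan(np.radians(c["vertical_fov"]/2)); T=c["world_from_camera"]
    d=T[:3,:3]@np.array([(p[0]-c["cx"])/f,(p[1]-c["cy"])/f,1]); o=T[:3,3]
    return o+d*(z-o[2])/d[2]
E
python3 - <<'E'
from h import *
c=env.read_camera("top"); im=c["frame"]
crop=cv2.resize(im[205:270,190:465,::-1],None,fx=2.9,fy=2.9,interpolation=cv2.INTER_CUBIC); cv2.imwrite("pics/crop.png",crop)
hsv=cv2.cvtColor(im,cv2.COLOR_RGB2HSV); g=im.sum(2)/3
print("row244",g[244,194:312].astype(int).tolist()); print("col230",g[228:262,230].astype(int).tolist()); print("col280",g[226:264,280].astype(int).tolist())
print("dockcol390",g[205:270,390].astype(int).tolist())
m=((g>150)).astype(np.uint8); m[:205]=0;m[270:]=0;m[:,:320]=0;m[:,465:]=0
cs,_=cv2.findContours(m,cv2.RETR_EXTERNAL,cv2.CHAIN_APPROX_NONE); k=max(cs,key=cv2.contourArea); r=cv2.minAreaRect(k); print(r)
P=np.array([ray(c,p,60)[:2] for p in cv2.boxPoints(r)]); print(P.round(1).tolist(),P.mean(0))
E
```

```text
row244 [111, 113, 112, 108, 101, 101, 98, 102, 112, 120, 123, 121, 125, 121, 122, 122, 122, 122, 124, 124, 125, 122, 125, 124, 126, 125, 127, 128, 125, 124, 129, 125, 127, 127, 124, 129, 126, 130, 127, 131, 128, 129, 128, 129, 130, 127, 125, 126, 127, 128, 125, 127, 125, 127, 126, 122, 121, 123, 125, 124, 124, 123, 122, 124, 123, 122, 122, 121, 122, 122, 120, 118, 121, 120, 122, 120, 123, 121, 120, 107, 71, 85, 98, 98, 90, 54, 45, 48, 41, 46, 70, 116, 119, 123, 123, 119, 122, 122, 121, 122, 127, 124, 122, 114, 109, 111, 97, 64, 84, 111, 107, 95, 107, 111, 112, 111, 108, 108]
col230 [114, 116, 115, 114, 113, 111, 103, 96, 84, 104, 126, 113, 112, 119, 127, 131, 126, 129, 128, 126, 118, 116, 120, 94, 73, 89, 103, 111, 116, 115, 114, 114, 112, 114]
col280 [114, 111, 110, 115, 117, 103, 74, 49, 59, 60, 45, 45, 44, 42, 44, 43, 48, 42, 45, 44, 40, 40, 43, 41, 43, 36, 47, 57, 53, 49, 65, 94, 111, 111, 109, 113, 112, 113]
dockcol390 [114, 111, 114, 117, 115, 116, 116, 117, 117, 113, 114, 116, 113, 91, 73, 63, 69, 68, 86, 129, 146, 150, 129, 107, 97, 99, 92, 95, 96, 96, 96, 96, 94, 95, 98, 96, 97, 97, 93, 97, 96, 106, 134, 146, 150, 141, 105, 71, 63, 69, 70, 70, 79, 97, 108, 111, 105, 110, 109, 112, 108, 107, 111, 109, 111]
((336.5, 251.0), (1.0, 4.0), 0.0)
[[462.2, -36.1], [472.9, -36.4], [472.8, -39.1], [462.1, -38.8]] [467.49413799 -37.60717703]
```

View pics/crop.png

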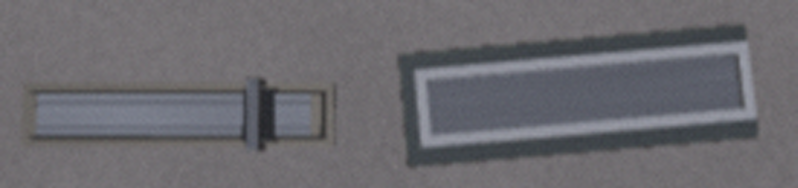

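Run:
```python
from h import *
c=env.read_camera("top"); im=c["frame"]; g=cv2.GaussianBlur(im,(3,3),0).mean(2)
def rect(m,box,z,name):
    M=np.zeros_like(m); x0,x1,y0,y1=box; M[y0:y1,x0:x1]=m[y0:y1,x0:x1]
    cs,_=cv2.findContours(M,cv2.RETR_EXTERNAL,cv2.CHAIN_APPROX_NONE)
    k=np.vstack([q for q in cs if cv2.contourArea(q)>8]).reshape(-1,2)
    W=np.array([ray(c,p,z)[:2] for p in k],np.float32); r=cv2.minAreaRect(W); print(name,np.round(r[0],1),np.round(r[1],1),r[2])
rect((g>122).astype(np.uint8),(322,460,208,268),60,"dock 72x312")
rect((g<88).astype(np.uint8),(320,460,208,268),12,"foot 110x340")
rect((g>116).astype(np.uint8),(202,298,232,258),46,"casetop")
rect((abs(g-95)<14).astype(np.uint8),(275,280,230,260),102,"bar")
# bar via hand: crop corners
for p in[(274.5,232),(281,232),(281.5,257),(275,257)]: print(ray(c,p,102).round(1))
for p in[(200,244),(304,244)]:print(ray(c,p,22).round(1))
# case long-edge slope: dark tray grooves
for lo,hi in((230,240),(248,258)):
    xs=np.arange(205,270); ys=[lo+np.argmin(g[lo:hi,x]) for x in xs]; 
    a=np.polyfit(xs,ys,1); A=ray(c,(205,np.polyval(a,205)),30);B=ray(c,(270,np.polyval(a,270)),30); print(A.round(1),B.round(1),np.degrees(np.arctan2(-(B-A)[0],-(B-A)[1])))
```

```text
dock 72x312 [ 501.9 -187.2] [ 70.6 312.6] 3.656250238418579
foot 110x340 [ 501.4 -184.6] [109.1 337.9] 3.7207207679748535
casetop [490.  200.7] [256.7  30. ] 86.2902603149414
bar [487.9 117.9] [10.5 70.2] 89.53423309326172
[520.5 124.2 102. ]
[520.1 107.1 102. ]
[455.2 106.4 102. ]
[455.6 123.3 102. ]
[494.6 344.2  22. ]
[488.5  52.1  22. ]
[516.4 328.1  30. ] [512.5 146.1  30. ] 1.2146477273772671
[472.  327.5  30. ] [468.3 146.3  30. ] 1.175726238068134
```

Checks: dock rectangle 70.6×312.6 (should be 72×312), foot 109×338 (110×340), bar 70 mm long (66). So the dock centre is about (502,−186) with yaw +3.7°. The case yaw is −1.2°, and the bar is at about (488,116). The arm can start moving.

arm_command(
  targets=[
    [35,-24,0,8,1],
    [70,-48,0,16,1],
    [105,-72,0,24,1],
    [140,-96,0,26.4,1],
    [174,-119,0,26.4,1],
  ],
)

```text
t: 0.7
eef_pos: [373.5, -382.2, 214.6]
tcp_rot: [-3.142, -0.0, -0.023]
ft_force: [0.2, -0.0, -0.8]
opening: 0.998
grip_force: 0.0
```

arm_command(
  targets=[
    [20,-48,0,0,1],
    [40,-96,0,0,1],
    [60,-144,0,0,1],
    [80,-190,0,0,1],
    [95,-234,0,0,1],
  ],
)

```text
t: 1.2
eef_pos: [472.5, -152.4, 214.7]
tcp_rot: [3.141, -0.0, -0.021]
ft_force: [0.5, 0.1, -0.8]
opening: 0.998
grip_force: 0.0
```

arm_command(
  targets=[
    [2,-48,0,0,1],
    [4,-96,0,0,1],
    [6,-144,0,0,1],
    [8,-190,0,0,1],
    [10,-234,0,0,1],
  ],
)

```text
t: 1.7
eef_pos: [486.5, 81.5, 214.7]
tcp_rot: [3.142, -0.0, -0.021]
ft_force: [0.8, -1.0, 0.6]
opening: 1.001
grip_force: 0.0
```

Run:
```python
from h import *
s=env.state(); c=env.read_camera("wrist"); cv2.imwrite("pics/w1.png",c["frame"][:,:,::-1])
print(s["eef_pos"],s["tcp_rot"],s["t"],c["vertical_fov"],c["cx"],c["cy"],c["hand_eye"].round(3).tolist())
```

```text
[486.53372565  81.50941347 214.72164533] [ 3.14153102e+00 -2.54245395e-04 -2.07370734e-02] 1.7 64.32514748562441 318.7124034016599 201.45151225330721 [[0.002, -0.967, -0.256, 71.381], [1.0, 0.002, 0.001, 0.204], [-0.0, -0.256, 0.967, -169.846], [0.0, 0.0, 0.0, 1.0]]
```

View pics/w1.png

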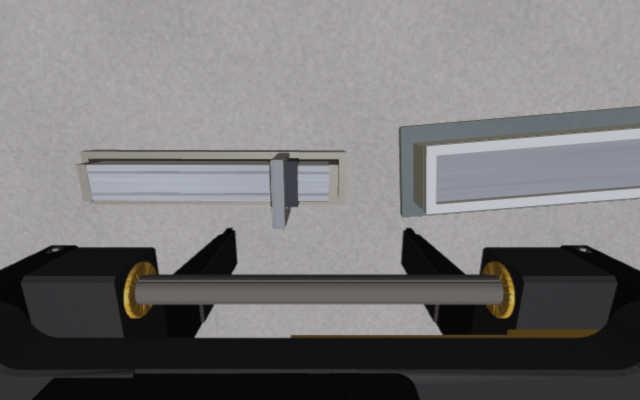

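The wrist view shows the bar's top face at columns 271–285, rows 157–228. The case spans columns 87–331 at rows 163–202, and the dock's near end is at columns 401–437.

```bash
cat >> h.py <<'E'
from scipy.spatial.transform import Rotation as Ro
def wcam(s,c):
    T=np.eye(4);T[:3,:3]=Ro.from_euler("xyz",s["tcp_rot"]).as_matrix();T[:3,3]=s["eef_pos"];c["world_from_camera"]=T@c["hand_eye"];return c
E
python3 - <<'E'
from h import *
s=env.state(); c=wcam(s,env.read_camera("wrist")); g=c["frame"].mean(2)
for r in(175,190,220): print(r,g[r,262:304].astype(int).tolist())
print(g[150:235,278].astype(int).tolist())
print("L",g[183,70:100].astype(int).tolist(),"R",g[183,320:350].astype(int).tolist())
for n,p,z in[("bar",(272,158),102),("bar",(285,158),102),("bar",(273,228),102),("bar",(286,228),102),("caseL",(88,183),46),("caseR",(330,183),46),("trayL",(80,183),22),("trayR",(345,183),22),("dockin near",(437,180),60)]: print(n,p,ray(c,p,z).round(1))
E
```

```text
175 [170, 170, 170, 170, 171, 171, 170, 171, 171, 171, 169, 144, 94, 74, 134, 142, 141, 142, 144, 146, 145, 145, 144, 145, 145, 143, 128, 88, 67, 64, 64, 65, 65, 66, 65, 64, 64, 65, 65, 86, 156, 170]
190 [169, 168, 169, 168, 169, 169, 168, 169, 168, 168, 168, 164, 123, 82, 101, 132, 140, 140, 142, 145, 145, 145, 144, 145, 144, 143, 139, 96, 66, 63, 64, 65, 65, 65, 65, 64, 65, 64, 65, 78, 127, 161]
220 [160, 160, 159, 161, 164, 164, 164, 163, 161, 160, 160, 161, 161, 162, 162, 147, 139, 139, 139, 142, 144, 144, 144, 144, 145, 144, 140, 119, 82, 78, 132, 157, 160, 160, 161, 162, 163, 163, 162, 162, 162, 161]
[99, 85, 149, 155, 155, 154, 147, 116, 77, 92, 139, 142, 141, 141, 141, 142, 141, 141, 141, 140, 140, 141, 141, 140, 140, 141, 141, 141, 140, 140, 140, 140, 140, 140, 140, 141, 140, 140, 140, 140, 140, 139, 139, 139, 139, 139, 139, 139, 138, 138, 139, 139, 138, 138, 139, 142, 141, 142, 141, 141, 141, 141, 141, 141, 141, 140, 139, 139, 139, 139, 139, 139, 137, 137, 136, 135, 135, 139, 144, 161, 162, 160, 160, 160, 160]
L [155, 157, 159, 161, 162, 160, 159, 158, 157, 157, 159, 161, 162, 160, 149, 141, 139, 139, 139, 139, 139, 139, 138, 134, 160, 168, 169, 169, 169, 169] R [169, 169, 169, 169, 169, 169, 169, 169, 169, 169, 169, 169, 167, 149, 150, 153, 154, 153, 153, 153, 153, 150, 127, 144, 152, 153, 153, 153, 153, 154]
bar (272, 158) [523.6 126.7 102. ]
bar (285, 158) [523.4 115.1 102. ]
bar (273, 228) [458.  129.3 102. ]
bar (286, 228) [457.8 117.  102. ]
caseL (88, 183) [493.  336.3  46. ]
caseR (330, 183) [488.8  73.6  46. ]
trayL (80, 183) [488.5 363.5  22. ]
trayR (345, 183) [483.6  55.4  22. ]
dockin near (437, 180) [493.1 -36.9  60. ]
```

arm_command(
  targets=[
    [3,-17,20,0,1],
    [3,-34,50,0,1],
    [3,-34,95,0,1],
    [3,-34,125,0,1],
    [3,-34,125,0,1],
  ],
)

```text
t: 2.3
eef_pos: [488.8, 112.7, 86.6]
tcp_rot: [3.141, 0.006, -0.021]
ft_force: [0.5, 0.2, 0.9]
opening: 0.996
grip_force: 0.0
```

Run:
```python
from h import *
c0=env.read_camera("wrist");s=env.state(); c=wcam(s,env.read_camera("wrist")); g=c["frame"]; cv2.imwrite("pics/w2.png",g[:,:,::-1]); print(s["eef_pos"],s["tcp_rot"])
```

```text
[489.90029067 112.77173637  88.7123762 ] [ 3.14104767  0.0033861  -0.02142097]
```

View pics/w2.png

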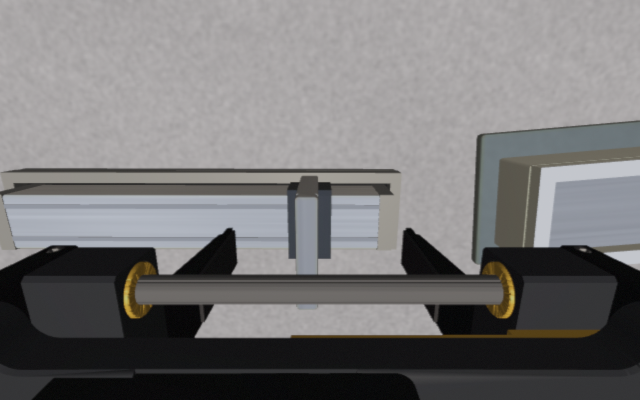

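The wrist view shows the bar at columns 296–318, about 6 mm to the +y side of the fingers' middle (matches y≈118.8), lying between the open fingers. I'll descend and grip.

arm_command(
  targets=[
    [0,-6,6,0,1],
    [0,-6,12,0,0.5],
    [0,-6,12,0,0],
    [0,-6,12,0,0],
    [0,-6,12,0,0],
  ],
)

```text
t: 2.9
eef_pos: [490.8, 119.4, 77.9]
tcp_rot: [3.142, -0.001, -0.021]
ft_force: [-0.9, 0.2, -0.5]
opening: 0.719
grip_force: 0.0
```

arm_command(
  targets=[
    [0,0,0,0,0],
    [0,0,0,0,0],
    [0,0,0,0,0],
    [0,0,0,0,0],
    [0,0,0,0,0],
  ],
)

```text
t: 3.4
eef_pos: [490.6, 119.4, 77.6]
tcp_rot: [3.142, 0.0, -0.021]
ft_force: [0.0, -0.3, 0.2]
opening: 0.299
grip_force: 0.0
```

arm_command(
  targets=[
    [0,0,0,0,0],
    [0,0,0,0,0],
    [0,0,0,0,0],
    [0,0,0,0,0],
    [0,0,0,0,0],
  ],
)

```text
t: 3.9
eef_pos: [490.6, 119.4, 77.6]
tcp_rot: [3.142, -0.0, -0.021]
ft_force: [-0.6, 0.0, 0.0]
opening: 0.126
grip_force: 30.0
```

```bash
cat >> h.py <<'E'
def ft(n=10):
    a=[]
    for _ in range(n):
        env.read_camera("wrist"); s=env.state(); a.append(np.r_[s["ft_force"],s["moment"],s["eef_pos"]])
    a=np.array(a); print("t",round(s["t"],2),"F,M,pos",a.mean(0).round(3).tolist(),"sd",a.std(0)[:3].round(2),"open",s["opening"],"grip",s["grip_force"])
E
python3 -c "
from h import *
ft()"
```

```text
t 4.4 F,M,pos [0.11, 0.12, -0.041, 0.052, 0.023, -0.021, 490.609, 119.376, 77.604] sd [0.38 0.37 0.34] open 0.12429564448320203 grip 29.99901384115219
```

arm_command(
  targets=[
    [0,0,-1,0,0],
    [0,0,-2,0,0],
    [0,0,-3,0,0],
    [0,0,-4,0,0],
    [0,0,-5,0,0],
  ],
)

```text
t: 4.9
eef_pos: [490.5, 119.4, 82.6]
tcp_rot: [3.141, 0.0, -0.021]
ft_force: [0.5, 0.0, -4.7]
opening: 0.121
grip_force: 30.0
```

```bash
python3 -c "
from h import *
env.read_camera('wrist');env.read_camera('wrist')
ft(14)"
```

```text
t 5.7 F,M,pos [0.058, 0.514, -4.677, 0.095, 0.013, 0.004, 490.592, 119.361, 82.596] sd [0.51 0.33 0.44] open 0.12453948166302438 grip 29.99828338623047
```

The force is 4.6 N at collar ≈ −82, so the balance lies between about −50 and 0. I'll lower the case, slide past that range and lift from the other side.

arm_command(
  targets=[
    [0,0,2,0,0],
    [0,0,4,0,0],
    [0,0,5,0,0],
    [0,-7,5,0,0],
    [0,-17,5,0,0],
  ],
)

```text
t: 6.2
eef_pos: [491.0, 136.5, 77.6]
tcp_rot: [3.141, 0.0, -0.022]
ft_force: [0.1, -3.7, -2.3]
opening: 0.122
grip_force: 30.0
```

arm_command(
  targets=[
    [0,-16,0,0,0],
    [0,-32,0,0,0],
    [0,-48,0,0,0],
    [0,-64,0,0,0],
    [0,-80,0,0,0],
  ],
)

```text
t: 6.7
eef_pos: [492.7, 217.7, 77.7]
tcp_rot: [3.141, -0.0, -0.021]
ft_force: [2.1, -4.3, -1.6]
opening: 0.128
grip_force: 30.0
```

```bash
python3 -c "
from h import *
env.read_camera('wrist');env.read_camera('wrist')
ft(10);print(env.state()['tcp_rot'])"
```

```text
t 7.3 F,M,pos [-0.254, 1.748, -1.746, 0.477, 0.037, 0.016, 492.599, 216.488, 77.621] sd [0.64 0.57 0.42] open 0.12188543607503573 grip 29.999291002750397
[ 3.14153123e+00  1.37541428e-04 -2.15182590e-02]
```

arm_command(
  targets=[
    [0,0,-1,0,0],
    [0,0,-2,0,0],
    [0,0,-3,0,0],
    [0,0,-4,0,0],
    [0,0,-5,0,0],
  ],
)

```text
t: 7.8
eef_pos: [492.6, 216.3, 82.6]
tcp_rot: [3.141, 0.0, -0.021]
ft_force: [0.2, -0.3, -4.3]
opening: 0.12
grip_force: 30.0
```

```bash
python3 -c "
from h import *
env.read_camera('wrist');env.read_camera('wrist')
ft(14)
cv2.imwrite('pics/s2.png',cv2.resize(env.read_camera('side')['frame'][200:390,260:400,::-1],None,fx=3,fy=3,interpolation=cv2.INTER_CUBIC))"
```

```text
t 8.6 F,M,pos [-0.331, -0.304, -4.945, -0.029, 0.051, -0.018, 492.635, 216.372, 82.593] sd [0.47 0.43 0.46] open 0.12449049302033277 grip 29.99838888645172
```

View pics/s2.png

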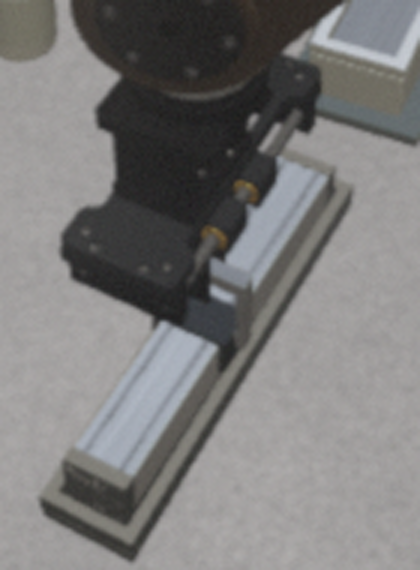

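The side view shows the +y end (crop bottom left) lifted and the −y end resting, as expected. The two lifts give W ≈ 6.4 N and a balance at about −21 mm. I'll lower the case and slide the handle back about 38 mm.

arm_command(
  targets=[
    [0,0,3,0,0],
    [0,0,5,0,0],
    [0,13,5,0,0],
    [0,26,5,0,0],
    [0,39,5,0,0],
  ],
)

```text
t: 9.15
eef_pos: [492.1, 176.7, 77.7]
tcp_rot: [-3.141, -0.001, -0.021]
ft_force: [1.8, 5.5, -3.5]
opening: 0.127
grip_force: 30.0
```

arm_command(
  targets=[
    [0,0,0,0,0],
    [0,0,-2,0,0],
    [0,0,-4,0,0],
    [0,0,-6,0,0],
    [0,0,-6,0,0],
  ],
)

```text
t: 9.65
eef_pos: [491.8, 177.6, 83.8]
tcp_rot: [3.141, -0.0, -0.021]
ft_force: [0.8, 0.2, -5.8]
opening: 0.124
grip_force: 30.0
```

```bash
python3 -c "
from h import *
env.read_camera('wrist');env.read_camera('wrist')
ft(12)
s=env.state();c=env.read_camera('wrist');cv2.imwrite('pics/w3.png',c['frame'][:,:,::-1])"
```

```text
t 10.35 F,M,pos [0.072, -0.099, -6.127, 0.034, 0.024, 0.0, 491.78, 177.396, 83.558] sd [0.26 0.44 0.28] open 0.12379589379774886 grip 29.998210966587067
```

View pics/w3.png

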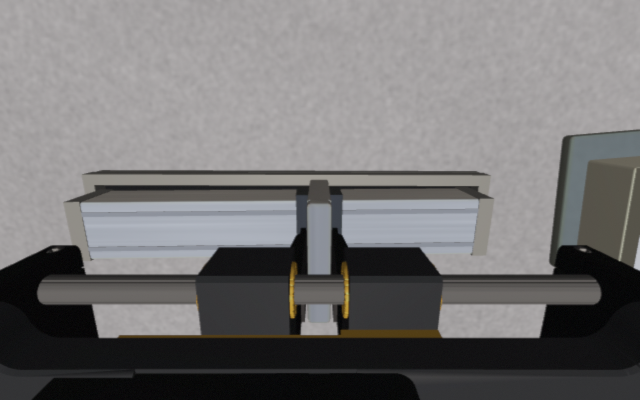

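The wrist view shows the case under the handle at columns 68–492. Its left (+y) end looks slightly larger, so it is slightly higher. I'll measure the edge slopes.

```bash
cat >> h.py <<'E'
def tilt(show=True):
    s=env.state(); c=wcam(s,env.read_camera("wrist")); g=cv2.GaussianBlur(c["frame"],(3,3),0).mean(2)
    f=200/np.tan(np.radians(c["vertical_fov"]/2)); 
    # bright aluminium: rows of lower edge and of groove on the left and right part
    out=[]
    for lo,hi in((240,265),(204,218)):
        P=[]
        for x in list(range(100,195,5))+list(range(445,470,4)):
            d=np.diff(g[lo:hi,x]); P.append((x,lo+np.argmin(g[lo:hi,x])))
        P=np.array(P); a=np.polyfit(P[:,0],P[:,1],1); r=abs(P[:,1]-np.polyval(a,P[:,0])); a=np.polyfit(*P[r<2].T,1); out.append((round(a[0],4),round(np.polyval(a,280),1)))
    print(out); return g
E
python3 - <<'E'
from h import *
g=tilt()
for x in(120,460): print(x,g[184:266,x].astype(int).tolist())
for r in(230,):print(g[r,60:110].astype(int).tolist(),g[r,460:500].astype(int).tolist())
E
```

```text
[(np.float64(-0.0123), np.float64(245.5)), (np.float64(-0.0096), np.float64(211.7))]
120 [121, 79, 43, 31, 30, 36, 55, 77, 87, 89, 90, 89, 89, 90, 91, 91, 94, 111, 142, 165, 172, 173, 174, 174, 175, 176, 176, 167, 150, 145, 147, 150, 157, 168, 173, 174, 174, 173, 173, 175, 178, 180, 180, 177, 175, 173, 172, 172, 172, 172, 172, 172, 172, 173, 173, 174, 174, 173, 174, 174, 172, 161, 147, 145, 148, 148, 153, 163, 171, 173, 173, 172, 171, 170, 168, 167, 166, 166, 165, 165, 164, 163]
460 [142, 120, 77, 54, 53, 59, 72, 85, 89, 89, 90, 91, 91, 92, 104, 135, 162, 171, 172, 173, 174, 175, 175, 175, 165, 148, 143, 145, 150, 160, 170, 174, 173, 173, 173, 174, 176, 177, 177, 175, 172, 169, 169, 171, 172, 172, 171, 170, 170, 172, 174, 175, 174, 173, 172, 173, 171, 161, 147, 143, 145, 148, 155, 165, 170, 171, 171, 170, 169, 166, 164, 162, 162, 162, 162, 160, 159, 158, 157, 158, 159, 159]
[158, 159, 161, 162, 162, 162, 162, 162, 157, 148, 142, 141, 140, 140, 141, 141, 141, 141, 141, 141, 140, 141, 140, 134, 129, 141, 159, 169, 170, 170, 171, 171, 171, 171, 171, 171, 171, 171, 171, 171, 171, 171, 171, 171, 171, 171, 171, 171, 172, 172] [171, 171, 171, 170, 170, 171, 171, 171, 170, 170, 170, 170, 170, 168, 158, 142, 136, 139, 141, 141, 140, 140, 140, 140, 140, 140, 140, 140, 142, 149, 158, 163, 163, 161, 160, 160, 161, 162, 162, 161]
```

arm_command(
  targets=[
    [0,0,4,0,0],
    [0,0,6,0,0],
    [0,2,6,0,0],
    [0,4,6,0,0],
    [0,4,6,0,0],
  ],
)

```text
t: 10.95
eef_pos: [491.9, 173.4, 77.6]
tcp_rot: [-3.141, -0.0, -0.021]
ft_force: [0.1, 2.9, -2.6]
opening: 0.125
grip_force: 30.0
```

arm_command(
  targets=[
    [0,0,-2,0,0],
    [0,0,-4,0,0],
    [0,0,-6,0,0],
    [0,0,-8,0,0],
    [0,0,-8,0,0],
  ],
)

```text
t: 11.45
eef_pos: [491.8, 173.3, 85.9]
tcp_rot: [3.141, -0.0, -0.021]
ft_force: [0.9, -0.7, -6.3]
opening: 0.124
grip_force: 30.0
```

```bash
python3 -c "
from h import *
env.read_camera('wrist');env.read_camera('wrist')
ft(12)
g=tilt()
for x in(120,460): print(x,g[196:266,x].astype(int).tolist())
for r in(230,):print(g[r,60:95].astype(int).tolist(),g[r,465:500].astype(int).tolist())
cv2.imwrite('pics/w4.png',env.read_camera('wrist')['frame'][:,:,::-1])"
```

```text
t 12.15 F,M,pos [-0.151, 0.094, -6.07, 0.042, 0.034, -0.001, 491.706, 173.35, 85.551] sd [0.39 0.63 0.54] open 0.12264799330489223 grip 29.998285174369812
[(np.float64(-0.008), np.float64(245.4)), (np.float64(-0.0057), np.float64(211.5))]
120 [89, 90, 91, 92, 104, 132, 161, 172, 173, 174, 174, 175, 176, 176, 170, 157, 149, 147, 148, 155, 166, 173, 174, 174, 173, 173, 175, 178, 181, 181, 179, 176, 173, 172, 172, 171, 172, 172, 173, 173, 173, 173, 174, 174, 174, 174, 174, 173, 167, 157, 150, 148, 149, 154, 163, 170, 173, 173, 173, 172, 170, 167, 165, 163, 163, 163, 162, 161, 160, 160]
460 [91, 92, 98, 122, 153, 169, 172, 173, 174, 175, 175, 174, 167, 152, 145, 145, 146, 154, 167, 174, 174, 173, 173, 173, 175, 177, 178, 176, 174, 171, 170, 170, 172, 172, 171, 170, 170, 171, 173, 174, 175, 173, 173, 173, 173, 170, 160, 146, 143, 146, 151, 161, 168, 171, 171, 171, 170, 168, 166, 163, 161, 161, 161, 160, 159, 159, 159, 159, 160, 159]
[162, 162, 162, 162, 162, 163, 163, 160, 152, 145, 141, 140, 140, 140, 140, 140, 140, 140, 141, 141, 141, 140, 139, 133, 135, 153, 167, 170, 170, 171, 171, 171, 171, 171, 171] [171, 171, 171, 171, 171, 171, 171, 164, 150, 141, 140, 141, 141, 141, 141, 141, 141, 141, 141, 141, 141, 141, 144, 150, 157, 160, 161, 161, 161, 159, 158, 157, 156, 156, 156]
```

Lifting further than before (8 mm) left the tilt smaller (~1.3°), so the case now hangs free. I'll raise it another 12 mm to confirm.

arm_command(
  targets=[
    [0,0,-3,0,0],
    [0,0,-6,0,0],
    [0,0,-9,0,0],
    [0,0,-12,0,0],
    [0,0,-12,0,0],
  ],
)

```text
t: 12.75
eef_pos: [492.0, 173.4, 98.2]
tcp_rot: [-3.141, -0.001, -0.021]
ft_force: [0.8, 0.3, -6.2]
opening: 0.126
grip_force: 30.0
```

```bash
python3 -c "
from h import *
env.read_camera('wrist');env.read_camera('wrist')
ft(8)
g=tilt()
for r in(230,):print(g[r,60:95].astype(int).tolist(),g[r,465:500].astype(int).tolist())
cv2.imwrite('pics/w5.png',env.read_camera('wrist')['frame'][:,:,::-1])"
```

```text
t 13.25 F,M,pos [-0.232, -0.144, -6.206, 0.058, 0.023, 0.01, 491.689, 173.352, 97.515] sd [0.3  0.44 0.26] open 0.12755048465077312 grip 29.998347759246826
[(np.float64(-0.008), np.float64(245.4)), (np.float64(-0.0052), np.float64(211.6))]
[163, 163, 163, 162, 162, 161, 160, 158, 152, 146, 142, 142, 141, 141, 141, 141, 141, 141, 142, 142, 142, 142, 140, 135, 137, 154, 169, 172, 172, 172, 172, 172, 172, 172, 172] [173, 173, 173, 173, 172, 173, 172, 165, 151, 142, 141, 142, 142, 142, 143, 142, 142, 142, 142, 142, 142, 143, 146, 153, 159, 162, 162, 162, 162, 164, 165, 166, 166, 167, 167]
```

View pics/w5.png

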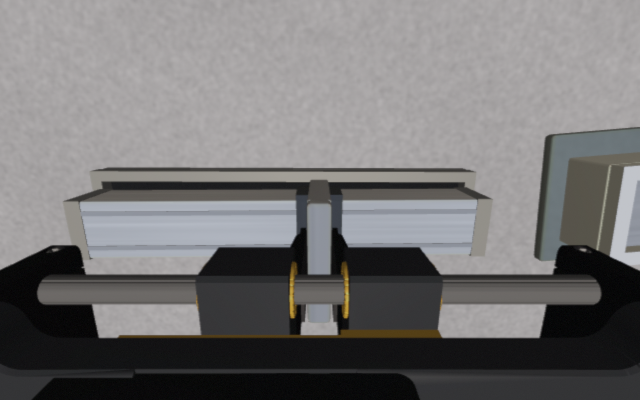

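The slope is unchanged after 12 mm more lift, so the case hangs free at about 1.3°. The end rays give a length of 279.9 mm (should be 280), so the case centre is 25 mm to +y of the TCP. Next I lift and carry.

arm_command(
  targets=[
    [0,0,-8,0,0],
    [0,0,-22,0,0],
    [0,0,-38,0,0],
    [0,0,-54,0,0],
    [0,0,-63,0,0],
  ],
)

```text
t: 13.85
eef_pos: [492.1, 173.5, 162.2]
tcp_rot: [-3.141, -0.002, -0.021]
ft_force: [0.3, -0.5, -5.3]
opening: 0.127
grip_force: 30.0
```

arm_command(
  targets=[
    [0,5,0,0,0],
    [1,15,0,0,0],
    [2,30,0,0,0],
    [3,46,0,0,0],
    [4,62,0,0,0],
  ],
)

```text
t: 14.35
eef_pos: [494.1, 109.6, 159.9]
tcp_rot: [3.141, 0.001, -0.021]
ft_force: [0.5, 0.7, -6.2]
opening: 0.122
grip_force: 30.0
```

arm_command(
  targets=[
    [1,16,0,-1,0],
    [2,32,0,-2,0],
    [3,48,0,-3,0],
    [4,64,0,-4,0],
    [5,80,0,-4.9,0],
  ],
)

```text
t: 14.85
eef_pos: [497.3, 29.4, 159.9]
tcp_rot: [3.142, 0.001, 0.065]
ft_force: [0.9, -0.1, -5.9]
opening: 0.126
grip_force: 30.0
```

```bash
python3 -c "
from h import *
s=env.state();print(s['t'],s['eef_pos'],s['tcp_rot']);tilt()"
```

```text
14.85 [497.28192592  29.38207624 159.93372799] [3.14152483e+00 1.33633683e-03 6.45804379e-02]
[(np.float64(-0.0144), np.float64(245.5)), (np.float64(-0.0102), np.float64(211.8))]
```

arm_command(
  targets=[
    [-1,16,0,0,0],
    [-1,32,0,0,0],
    [-2,48,0,0,0],
    [-2,64,0,0,0],
    [-3,80,0,0,0],
  ],
)

```text
t: 15.4
eef_pos: [499.4, -50.4, 160.0]
tcp_rot: [-3.141, 0.001, 0.064]
ft_force: [-0.2, 0.7, -6.5]
opening: 0.124
grip_force: 30.0
```

arm_command(
  targets=[
    [-1,16,0,0,0],
    [-1,32,0,0,0],
    [-2,48,0,0,0],
    [-2,64,0,0,0],
    [-3,80,0,0,0],
  ],
)

```text
t: 15.9
eef_pos: [501.8, -130.3, 160.2]
tcp_rot: [-3.141, 0.001, 0.064]
ft_force: [-0.1, -0.8, -5.7]
opening: 0.122
grip_force: 30.0
```

arm_command(
  targets=[
    [-1,16,0,0,0],
    [-1,32,0,0,0],
    [-2,48,0,0,0],
    [-2,62,0,0,0],
    [-3,73,0,0,0],
  ],
)

```text
t: 16.4
eef_pos: [503.9, -203.2, 160.6]
tcp_rot: [3.141, -0.0, 0.064]
ft_force: [-0.3, 0.2, -6.1]
opening: 0.126
grip_force: 30.0
```

arm_command(
  targets=[
    [0,5,0,0,0],
    [0,7,0,0,0],
    [0,7,0,0,0],
    [0,7,0,0,0],
    [0,7,0,0,0],
  ],
)

```text
t: 16.9
eef_pos: [504.3, -208.4, 160.7]
tcp_rot: [3.142, -0.0, 0.065]
ft_force: [-0.5, 0.2, -6.2]
opening: 0.124
grip_force: 30.0
```

```bash
python3 -c "
from h import *
for i in range(6): env.read_camera('wrist')
g=tilt();s=env.state();print(s['t'],s['eef_pos'],s['tcp_rot']);
c=env.read_camera('wrist')
cv2.imwrite('pics/w6.png',c['frame'][:,:,::-1])"
```

```text
[(np.float64(-0.0018), np.float64(245.4)), (np.float64(-0.0031), np.float64(211.6))]
17.25 [ 504.27415461 -208.79547525  160.65912111] [ 3.14147106e+00 -4.02625074e-05  6.46919101e-02]
```

View pics/w6.png

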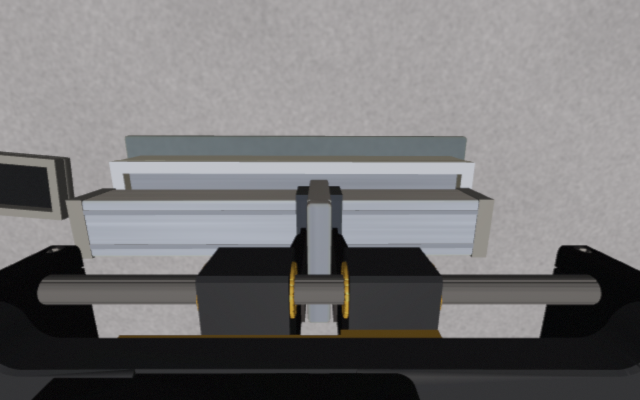

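The wrist view shows the case above the dock. The dock's far wall top is at rows 161–173, columns 112–474, and the foot edge is at row 136, columns 127–466, parallel to the case. Now I'll ray-cast the dock's corners.

Run:
```python
from h import *
s=env.state(); c=wcam(s,env.read_camera("wrist")); g=c["frame"].mean(2)
def sub(p): # transition: largest gradient
    d=np.abs(np.diff(p)); i=np.argmax(d); return i+.5
fy=np.array([(x,125+sub(g[125:150,x])) for x in range(150,450,10)])   # foot far edge
wy=np.array([(x,168+sub(g[168:182,x])) for x in range(140,300,8)])   # inner edge of wall top
print(g[150:182,200].astype(int).tolist())
print("L",g[168,100:135].astype(int).tolist(),"R",g[168,455:485].astype(int).tolist(),"foot",g[145,115:140].astype(int).tolist(),g[145,455:480].astype(int).tolist())
for n,P,z in(("foot far +55",fy,12),("wall inner +26",wy,60)):
    a=np.polyfit(*P.T,1); A,B=[ray(c,(x,np.polyval(a,x)),z) for x in(150,290)]
    yaw=np.arctan2(-(A-B)[0],(A-B)[1]); print(n,a.round(4),A.round(1),B.round(1),"yaw",yaw.round(4))
    # signed distance from dock est. centre line
    nx=np.array([np.cos(.0645),np.sin(.0645)]); print("perp dist to (501.8,-186):",(B[:2]-[501.8,-186])@nx)
```

```text
[113, 114, 114, 114, 113, 106, 99, 98, 99, 100, 107, 125, 190, 195, 195, 195, 195, 195, 195, 195, 195, 195, 194, 182, 155, 148, 148, 148, 146, 146, 148, 148]
L [160, 161, 162, 162, 162, 161, 159, 158, 160, 167, 188, 195, 195, 195, 195, 195, 195, 195, 195, 195, 195, 195, 195, 195, 195, 195, 195, 195, 195, 195, 195, 195, 195, 195, 195] R [195, 195, 195, 195, 195, 195, 195, 195, 195, 195, 195, 195, 195, 195, 195, 195, 195, 195, 193, 178, 168, 166, 165, 165, 164, 162, 160, 159, 161, 163] foot [164, 164, 164, 164, 162, 160, 159, 160, 162, 161, 145, 124, 116, 116, 115, 114, 115, 116, 115, 115, 115, 115, 115, 115, 115] [110, 109, 109, 109, 110, 109, 110, 110, 111, 111, 117, 153, 163, 160, 158, 157, 158, 159, 161, 162, 161, 160, 159, 159, 160]
foot far +55 [3.6000e-03 1.3421e+02] [547.8 -40.4  12. ] [ 556.5 -177.5   12. ] yaw 0.0635
perp dist to (501.8,-186): 55.128556773372736
wall inner +26 [ -0.  173.5] [519.1 -62.9  60. ] [ 527.1 -182.9   60. ] yaw 0.067
perp dist to (501.8,-186): 25.47961276292888
```

Run:
```python
from h import *
s=env.state(); c=wcam(s,env.read_camera("wrist")); g=c["frame"].mean(2)
ey=np.array([-np.sin(.0645),np.cos(.0645)])
for n,l,r,row,z in(("wall",109.7,474,168,60),("foot",125.5,465.8,145,12)):
    A,B=ray(c,(l,row),z)[:2],ray(c,(r,row),z)[:2]; m=(A+B)/2; print(n,"len",np.linalg.norm(A-B).round(1),"centre along y vs (501.8,-186):",((m-[501.8,-186])@ey).round(1))
r=230; print(g[r,60:95].astype(int).tolist(),g[r,465:500].astype(int).tolist()); tilt(); print(env.state()["eef_pos"],env.state()["t"])
```

```text
wall len 311.8 centre along y vs (501.8,-186): -0.3
foot len 336.7 centre along y vs (501.8,-186): -0.5
[165, 166, 166, 166, 164, 164, 164, 163, 162, 161, 160, 153, 144, 141, 140, 140, 140, 140, 140, 140, 140, 139, 140, 140, 141, 139, 128, 142, 164, 170, 171, 170, 171, 170, 171] [173, 172, 173, 173, 172, 172, 172, 173, 170, 155, 132, 137, 140, 141, 141, 141, 141, 141, 140, 141, 141, 141, 140, 141, 142, 153, 157, 158, 159, 160, 160, 157, 156, 157, 161]
[(np.float64(-0.0018), np.float64(245.4)), (np.float64(-0.0031), np.float64(211.6))]
[ 504.27479716 -208.8622578   160.66587532] 17.45
```

Dock centre is (501.8,−186.4), consistent in both the wall and foot rays. The case is nearly level, so I shift 2.4 mm and lower.

arm_command(
  targets=[
    [0,2.4,4,0,0],
    [0,2.4,12,0,0],
    [0,2.4,22,0,0],
    [0,2.4,31,0,0],
    [0,2.4,37,0,0],
  ],
)

```text
t: 17.95
eef_pos: [504.1, -211.1, 122.3]
tcp_rot: [-3.141, 0.001, 0.064]
ft_force: [0.3, -0.1, -6.5]
opening: 0.122
grip_force: 30.0
```

arm_command(
  targets=[
    [0,0,0,0,0],
    [0,0,1,0,0],
    [0,0,2,0,0],
    [0,0,3,0,0],
    [0,0,3,0,0],
  ],
)

```text
t: 18.45
eef_pos: [504.4, -211.3, 120.7]
tcp_rot: [3.141, -0.0, 0.065]
ft_force: [-0.0, 0.8, -6.0]
opening: 0.122
grip_force: 30.0
```

```bash
python3 -c "
from h import *
ft(6);tilt()"
```

```text
t 18.75 F,M,pos [0.105, -0.464, -6.1, 0.038, 0.023, -0.006, 504.447, -211.276, 120.749] sd [0.53 0.6  0.2 ] open 0.12879039938117373 grip 29.998313784599304
[(np.float64(-0.0031), np.float64(245.4)), (np.float64(-0.003), np.float64(211.7))]
```

Level and still hanging. I'll lower it slowly to contact.

arm_command(
  targets=[
    [0,0,0.5,0,0],
    [0,0,1,0,0],
    [0,0,1.5,0,0],
    [0,0,2,0,0],
    [0,0,2,0,0],
  ],
)

```text
t: 19.3
eef_pos: [504.4, -211.2, 118.6]
tcp_rot: [3.142, 0.0, 0.065]
ft_force: [-0.3, 0.3, -6.8]
opening: 0.124
grip_force: 30.0
```

arm_command(
  targets=[
    [0,0,0.5,0,0],
    [0,0,1,0,0],
    [0,0,1.2,0,0],
    [0,0,1.5,0,0],
    [0,0,1.5,0,0],
  ],
)

```text
t: 19.8
eef_pos: [504.5, -211.3, 117.6]
tcp_rot: [3.141, -0.0, 0.065]
ft_force: [-2.2, 0.5, 2.2]
opening: 0.128
grip_force: 30.0
```

```bash
python3 -c "
from h import *
ft(8);tilt()"
```

```text
t 20.2 F,M,pos [-2.047, 0.741, 5.335, 0.21, 0.392, 0.011, 504.563, -211.346, 117.537] sd [0.31 0.49 1.19] open 0.11590216508101697 grip 30.000233352184296
[(np.float64(0.0027), np.float64(245.4)), (np.float64(0.0003), np.float64(212.0))]
```

arm_command(
  targets=[
    [0,0,-0.3,0,0],
    [0,0,-0.4,0,0.3],
    [0,0,-0.4,0,0.6],
    [0,0,-0.4,0,0.6],
    [0,0,-0.4,0,0.6],
  ],
)

```text
t: 20.75
eef_pos: [504.5, -211.3, 117.5]
tcp_rot: [3.141, -0.0, 0.065]
ft_force: [-0.6, -0.1, -0.4]
opening: 0.401
grip_force: 0.0
```

arm_command(
  targets=[
    [0,0,0,0,0.6],
    [0,0,0,0,0.6],
    [0,0,0,0,0.6],
    [0,0,0,0,0.6],
    [0,0,0,0,0.6],
  ],
)

```text
t: 21.25
eef_pos: [504.4, -211.3, 117.5]
tcp_rot: [3.142, -0.0, 0.065]
ft_force: [-0.2, 0.2, 0.0]
opening: 0.598
grip_force: 0.0
```

arm_command(
  targets=[
    [0,0,-5,0,0.6],
    [0,0,-25,0,0.6],
    [0,0,-55,0,0.6],
    [0,0,-85,0,0.6],
    [0,0,-110,0,0.6],
  ],
)

```text
t: 21.75
eef_pos: [504.5, -211.3, 229.5]
tcp_rot: [3.141, -0.001, 0.065]
ft_force: [0.4, -0.2, 0.9]
opening: 0.6
grip_force: 0.0
```

arm_command(
  targets=[
    [-20,0,-10,0,0.6],
    [-50,0,-10,0,0.6],
    [-80,0,-10,0,0.6],
    [-80,0,-10,0,0.6],
    [-80,0,-10,0,0.6],
  ],
)

```text
t: 22.25
eef_pos: [424.7, -216.7, 238.2]
tcp_rot: [3.141, -0.001, 0.064]
ft_force: [1.1, -0.6, 0.4]
opening: 0.595
grip_force: 0.0
```

```bash
python3 -c "
from h import *
for i in range(4): env.read_camera('wrist')
s=env.state();print(s['t'],s['eef_pos'],s['ft_force'],s['opening'])
c=env.read_camera('wrist');cv2.imwrite('pics/w7.png',c['frame'][:,:,::-1])"
```

```text
22.45 [ 425.24041911 -216.40474701  237.44080404] [ 0.40792424 -0.04263131  0.25625649] 0.5968652864962679
```

View pics/w7.png

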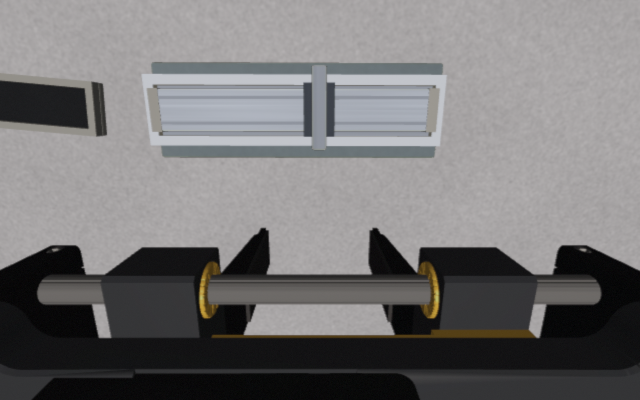

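The wrist view shows the case inside the white walls: caps at columns 149–438 between outer walls at 143–444, rows 87–134 between walls at 75 and 145. It is centred, flat and released, and the gripper is clear.

```bash
python3 -c "
from cell import env
print(env.job_done())"
```

```text
the job is handed in; nothing more can be done
None
```

I found the balance point about 25 mm to the −y side of mid-length, carried the case nearly level (about 2.5° of tilt at most in my checks) to the raised tray, set it down flat and centred, let go, and handed the job in at about 22.5 s; the judge returned no verdict.

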